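# Line up the coffee canisters by height

## Robot

A 6-joint arm with a two-finger parallel gripper is mounted at the origin on the work surface. World frame = base frame: x ahead of the robot, y to its left, z up, the work surface at z = 0. Lengths are in mm, angles in degrees, forces in N, time in s.
With the tool pointing down it reaches from about 325 to 900 mm from the base axis. Payload 6.1 kg.
Tool frame: the origin (TCP) lies midway between the tips of the shut fingers; the grasp point (between the pads) lies 19 mm behind it (arm.tcp_to_grasp is the distance from the TCP to the grasp point, in mm); z points along the fingers, y is the line along which they close (so a half turn about z gives the same grasp; the last joint's range is limited). The gripper opens to 85 mm and grips with 20 to 120 N. Pads are 22 mm wide; open, the fingers measure 114 mm over their backs; the gripper's body (76 mm by 85 mm) begins 54 mm behind the grasp point. The pads swing forward as they close: fully open they stand 13 mm farther back than shut.
Start: joints at [-77.24, 12.628, 87.462, -0, 79.91, -7.225], TCP at [213.599, -587.36, 231.3] pointing down, gripper open.
Joint ranges: [-170.65, 170.65], [-52.31, 119.04], [5.05, 147.46], [-71.25, 251.25], [11.57, 151.72], [-153.62, 153.62]. Speed limits (degrees/s): [147.25, 147.25, 172.46, 180, 180, 180].

## Interface

Orientations are given as [roll, pitch, yaw] about the fixed x, y, z axes, in that order (R = Rz(yaw) Ry(pitch) Rx(roll)).
In Python, from station import arm, cams gives the robot as it stands. The module is installed in compiled form; this text tells all that it offers.
- The arm moves only by the tool apply_moves, never from a script. Its argument "targets" is a list of rows, each an object with "travel": the shift along the tool's x, y, z in m, a list of three; "twist": the turn, a rotation vector about the tool's x, y, z in rad, a list of three; "grip": the opening, from 0 (shut) to 1 (fully open). In form: [{"travel": [tx, ty, tz], "twist": [wx, wy, wz], "grip": grip}, ...]. A call has 1 to 20 rows; each row shifts and turns the commanded pose from where the row before left it, along the tool's axes as they then stand; what a row does not reach is not made up. A row lasts 1/8 s, in which the tool goes at most 62.5 mm and 10.7 degrees, less where a joint would pass 70% of its speed; a pose out of reach is approached as far as the arm can. A call is refused whole if a number of a shift passes 0.0625 or a number of a turn 0.188, either way. A call with a gripper value outside its range is refused whole. The fingers move at their own pace and stop on an object; the grip force is fixed at half the most. Time passes only in rows, so rows that do not move let the fingers close. It gives the time, the measured TCP pose, the force, the opening and the grip force at its end, in the units of the state.
- arm.observe(): the state, without advancing time (a new reading comes with each control period).
- cams.capture(name): name is "scene" or "top"; returns a dict with "img" (400x640x3 uint8, red, green, blue), "fovy" (degrees; the focal length in pixels is half the picture's height over the tangent of half this angle, whatever the lens; pixels are square), "cx", "cy" (the principal point, pixels), "world_to_cam" (4x4, takes a point from world to camera coordinates). Camera axes: x right, y down, z forward; pixel columns grow to the right and rows downward; lengths in mm; the calibration is good to about 2 mm. A picture is of the moment at which its call begins. There is no depth.
- arm.finish_job(): hands the job in; it is judged then, once.
The state is a dict: "time_s": time; "qpos": joint angles; "qd": joint speeds; "joint_efforts": joint torques, N m; "tool_pos": TCP position; "orientation": TCP orientation; "contact_force": force on the tool from outside, world axes, zero at the start; "moment": the same for the moment, N m; "grip_width": finger opening in mm; "grasp_force": force on a finger pad.
Only numpy, scipy, OpenCV 4.12 (cv2) and the standard library are available. Lean on these libraries where they do the work, as an engineer would, in place of code of your own. Each camera call takes 0.05 s, during which the arm holds its last target. There are 200 camera calls.

## Task

Line the four lidded canisters up by height on the wooden board, one standing in the middle of each cork coaster: the tallest at the end next to the black coffee machine, each one shorter than the last, down to the shortest at the kettle end. The small green sweetener tin has no coaster: stack it right side up in the middle of the shortest canister's lid. Never tip a canister or the tin over, and leave them all standing free.

Things in the scene. Friction and masses are not known exactly. Their poses are not given: they have to be found in the camera images.
- canister_brown: lidded grey-blue stoneware canister with a flat brown lid (lid fixed on): upright cylinder, 58 mm diameter, 140 mm tall including the lid; the tallest of the four; loose, stands upright on the counter at the start; origin at the centre of its underside, z up
- canister_blue: lidded grey-blue stoneware canister with a flat blue lid (lid fixed on): upright cylinder, 58 mm diameter, 115 mm tall including the lid; loose, stands upright on the counter at the start; origin at the centre of its underside, z up
- canister_red: lidded grey-blue stoneware canister with a flat red lid (lid fixed on): upright cylinder, 58 mm diameter, 90 mm tall including the lid; loose, stands upright on the counter at the start; origin at the centre of its underside, z up
- canister_cream: lidded grey-blue stoneware canister with a flat cream lid (lid fixed on): upright cylinder, 64 mm diameter, 55 mm tall including the lid; the shortest of the four; the lid's flat top is 62 mm across; loose, stands upright on the counter at the start; origin at the centre of its underside, z up
- sweetener_tin: small closed round green sweetener tin with a thin black band, 44 mm diameter, 28 mm tall; loose, stands flat on the counter at the start; origin at the centre of its underside, z up
- coaster_1: cork coaster, 76 mm diameter, 4 mm thick, fixed on the dark wooden board (board 110 x 440 x 10 mm, so the coaster's top is 14 mm above the counter); number 1 of four in a straight row at 100 mm spacing, counted from the robot's left (+y) to its right; origin at the centre of its underside, x across the row (away from the robot), y along the row (to the left), z up
- coaster_2: cork coaster, 76 mm diameter, 4 mm thick, fixed on the dark wooden board (board 110 x 440 x 10 mm, so the coaster's top is 14 mm above the counter); number 2 of four in a straight row at 100 mm spacing, counted from the robot's left (+y) to its right; origin at the centre of its underside, x across the row (away from the robot), y along the row (to the left), z up
- coaster_3: cork coaster, 76 mm diameter, 4 mm thick, fixed on the dark wooden board (board 110 x 440 x 10 mm, so the coaster's top is 14 mm above the counter); number 3 of four in a straight row at 100 mm spacing, counted from the robot's left (+y) to its right; origin at the centre of its underside, x across the row (away from the robot), y along the row (to the left), z up
- coaster_4: cork coaster, 76 mm diameter, 4 mm thick, fixed on the dark wooden board (board 110 x 440 x 10 mm, so the coaster's top is 14 mm above the counter); number 4 of four in a straight row at 100 mm spacing, counted from the robot's left (+y) to its right; origin at the centre of its underside, x across the row (away from the robot), y along the row (to the left), z up
- machine_front (a point): black capsule coffee machine, fixed, 280 mm deep, 120 mm wide, 250 mm tall (a small steel lever on top adds 30 mm), standing beyond one end of the board, left or right; a black kettle, fixed, stands beyond the other end; this point: the middle of the foot of its front edge, which faces the robot (-x); the machine reaches 280 mm back from it, away from the robot
Not all that is in view belongs to the job. What is shaped like the sweetener_tin but pink is not meant.

How it is judged (in metres and radians):
At the end, for the whole second after the job is handed in: Canisters upright and at rest on the coasters, centres within 14 mm of coaster centres, heights falling from the coffee machine end (brown, blue, red, cream); the tin upright on the cream lid, within 10 mm of its centre; tilts under 0.08 rad; all released (((world y of machine_front above 0 m and horizontal distance between canister_brown and coaster_1 below 0.014 m and z of canister_brown in the frame of coaster_1 between 0.001 and 0.008 m and horizontal distance between canister_blue and coaster_2 below 0.014 m and z of canister_blue in the frame of coaster_2 between 0.001 and 0.008 m and horizontal distance between canister_red and coaster_3 below 0.014 m and z of canister_red in the frame of coaster_3 between 0.001 and 0.008 m and horizontal distance between canister_cream and coaster_4 below 0.014 m and z of canister_cream in the frame of coaster_4 between 0.001 and 0.008 m) or (world y of machine_front below 0 m and horizontal distance between canister_brown and coaster_4 below 0.014 m and z of canister_brown in the frame of coaster_4 between 0.001 and 0.008 m and horizontal distance between canister_blue and coaster_3 below 0.014 m and z of canister_blue in the frame of coaster_3 between 0.001 and 0.008 m and horizontal distance between canister_red and coaster_2 below 0.014 m and z of canister_red in the frame of coaster_2 between 0.001 and 0.008 m and horizontal distance between canister_cream and coaster_1 below 0.014 m and z of canister_cream in the frame of coaster_1 between 0.001 and 0.008 m)) and horizontal distance between sweetener_tin and canister_cream below 0.01 m and z of sweetener_tin in the frame of canister_cream between 0.052 and 0.059 m and angle between each of canister_brown, canister_blue, canister_red, canister_cream, sweetener_tin's own z axis and vertical below 0.08 rad and linear speed of each of canister_brown, canister_blue, canister_red, canister_cream, sweetener_tin below 0.02 m/s and angular speed of each of canister_brown, canister_blue, canister_red, canister_cream, sweetener_tin below 0.2 rad/s); the robot touches nothing.
It fails at once if a canister or the tin is tipped over (more than 0.6 rad) (angle between any of canister_brown, canister_blue, canister_red, canister_cream, sweetener_tin's own z axis and vertical above 0.6 rad).
It also fails if it takes over 107 s, if anything falls off the work surface, if the arm or the gripper's body presses on something with over 40 N, if the wrist force passes 120 N, or if a joint passes its speed limit or range.

## Working session

There is one attempt and no reset: what is moved stays moved. The work goes in short steps, Python scripts to look and compute and a tool call to move; the robot and the scene stay as the last step left them, time stands still between calls to the robot, and variables do not carry over. Pictures are saved under pics/ and viewed, at most 14 in all, crops included, and the job is handed in when it is done.

Besides the shell and the picture viewer there is one more tool, called after "Emit:" by a JSON object that holds its "fn" and its "kwargs". apply_moves: Moves the arm, as the interface text tells. Its arguments: {"type":"object","properties":{"targets":{"type":"array","items":{"type":"object","properties":{"travel":{"type":"array","items":{"type":"number"}},"twist":{"type":"array","items":{"type":"number"}},"grip":{"type":"number"}}}}},"required":["targets"]}

```bash
mkdir -p pics; python3 - <<'E'
from station import arm,cams
import cv2,numpy as np
for n in("scene","top"):
    c=cams.capture(n); cv2.imwrite(f"pics/{n}0.png",c["img"][:,:,::-1]); print(n,c["fovy"],c["cx"],c["cy"]); print(np.round(c["world_to_cam"],3).tolist())
s=arm.observe();print(s)
E
```

```text
scene 48.489896076409465 315.1576022140197 193.30556599364476
[[-0.736, 0.677, -0.003, 353.55], [0.556, 0.602, -0.573, -262.238], [-0.386, -0.424, -0.819, 1319.361], [0.0, 0.0, 0.0, 1.0]]
top 51.43992897529938 320.525455355415 197.29646579535412
[[0.004, -1.0, -0.005, 3.576], [-0.997, -0.004, -0.082, 477.337], [0.082, 0.005, -0.997, 1104.504], [0.0, 0.0, 0.0, 1.0]]
{'time_s': 0.1, 'qpos': array([-7.72412840e+01,  1.26692628e+01,  8.75187842e+01,  8.31330697e-05,
        7.99108307e+01, -7.22291961e+00]), 'qd': array([ 0.0416667 , -0.1743274 , -0.22897002, -0.017722  , -0.10948343,
        0.05437511]), 'joint_efforts': array([ 1.12324313e-03, -4.98240209e+01, -3.90549660e+01, -3.75012023e-04,
        5.59569875e-03,  4.56096302e-06]), 'tool_pos': array([ 213.47210198, -586.83808443,  230.32836195]), 'orientation': array([-1.79901917e+02, -1.25130636e-02,  1.99816103e+01]), 'contact_force': array([-0.2152837 , -0.41432133,  0.16848619]), 'moment': array([ 0.00549202, -0.02319034, -0.03644134]), 'grasp_force': 0.0, 'grip_width': 85.62817535301309}
```

View pics/scene0.png

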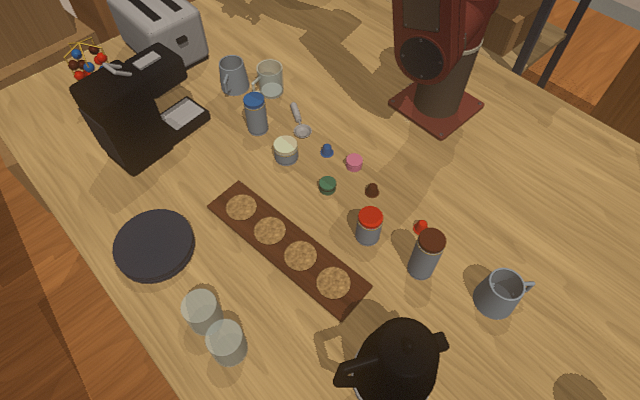

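View pics/top0.png

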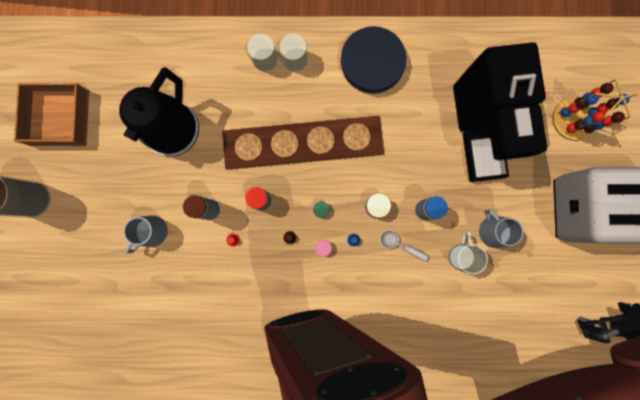

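Top view: the machine is at right (500,110), so on the −y side, and the kettle is at left. Brown therefore goes on coaster_4 (357,136), blue on 3 (320,140), red on 2 (284,143) and cream on 1 (248,146).
Lookalikes, as chosen item vs rejected item:
- Green tin (321,210) vs pink tin (323,248)
- Blue lid (433,208) vs blue capsule (353,239)
- Red lid (257,198) vs red berry (232,240)
- Brown lid (196,207) vs brown capsule (290,238)
- Cream lid (379,205) vs cups (260,48), (293,48)

```bash
cat > h.py <<'E'
import numpy as np,cv2
from station import arm,cams
def ray(c,u,v,z):
    W=np.array(c["world_to_cam"]);R=W[:3,:3];o=-R.T@W[:3,3]
    f=c["img"].shape[0]/2/np.tan(np.radians(c["fovy"]/2))
    d=R.T@np.array([(u-c["cx"])/f,(v-c["cy"])/f,1]);return (o+d*(z-o[2])/d[2])
def blob(img,u,v,lo,hi,r=22):
    """component of HSV range nearest (u,v): centroid, area, mask contour"""
    hsv=cv2.cvtColor(img,cv2.COLOR_RGB2HSV)
    m=(cv2.inRange(hsv,np.array(lo),np.array(hi)) if lo[0]<=hi[0] else
       cv2.inRange(hsv,np.array((0,)+lo[1:]),np.array(hi))|cv2.inRange(hsv,np.array(lo),np.array((180,)+hi[1:])))
    w=np.zeros_like(m);cv2.circle(w,(u,v),r,255,-1);m&=w
    m=cv2.morphologyEx(m,cv2.MORPH_OPEN,np.ones((2,2)))
    n,l,s,c=cv2.connectedComponentsWithStats(m)
    if n<2:return None
    k=1+np.argmax(s[1:,4]);ct=max(cv2.findContours((l==k).astype(np.uint8),0,1)[0],key=cv2.contourArea)
    return c[k],s[k],cv2.convexHull(ct)
E
python3 - <<'E'
from h import *
t=cams.capture("top");s=cams.capture("scene")
for n,c,pts in(("top",t,dict(blue=(433,208),red=(257,198),brown=(196,207),cream=(379,205),green=(321,210),k1=(248,146),k2=(284,143),k3=(320,140),k4=(357,136),wood=(300,145))),("scene",s,dict(blue=(255,100),red=(371,217),brown=(432,240),cream=(285,146),green=(327,184),k1=(333,282),k2=(300,255),k3=(270,230),k4=(241,207)))):
    h=cv2.cvtColor(c["img"],cv2.COLOR_RGB2HSV)
    print(n,{k:np.median(h[v-2:v+3,u-2:u+3].reshape(-1,3),0).astype(int).tolist() for k,(u,v) in pts.items()})
    print([h[y,x].tolist() for x,y in ((260,130),(400,260),(215,235))])
im=t["img"][120:265,170:470,::-1];a=cv2.resize(im,None,fx=2.6,fy=2.6,interpolation=2);cv2.imwrite("pics/crop.png",a)
E
```

```text
top {'blue': [106, 189, 163], 'red': [2, 208, 221], 'brown': [6, 173, 97], 'cream': [31, 31, 239], 'green': [70, 111, 108], 'k1': [15, 138, 184], 'k2': [15, 138, 185], 'k3': [15, 138, 183], 'k4': [15, 138, 184], 'wood': [9, 169, 84]}
[[7, 165, 88], [16, 125, 214], [17, 123, 226]]
scene {'blue': [106, 131, 137], 'red': [5, 212, 172], 'brown': [11, 163, 99], 'cream': [28, 49, 194], 'green': [57, 70, 115], 'k1': [17, 131, 154], 'k2': [17, 131, 154], 'k3': [17, 131, 153], 'k4': [17, 130, 154]}
[[30, 14, 109], [18, 118, 177], [18, 113, 182]]
```

View pics/crop.png

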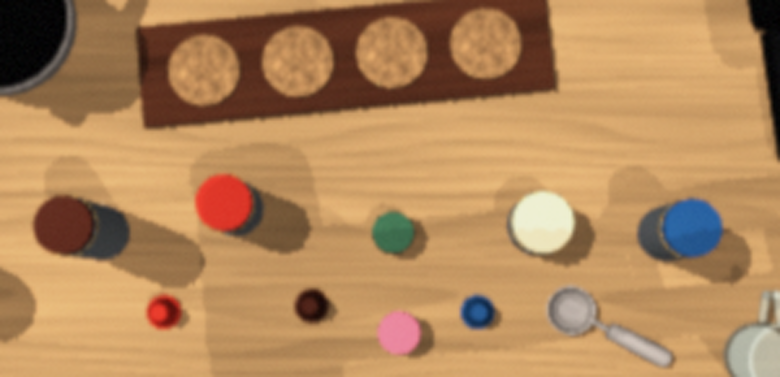

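The crop confirms the choice: lids at crop (65,225) brown, (225,203) red, (542,222) cream and (692,228) blue, and the green tin at (393,232). The pink tin (399,332) is rejected.

```bash
cat > m.py <<'E'
from h import *
R=dict(blue=((100,110,90),(114,255,255)),red=((170,170,100),(8,255,255)),brown=((0,120,40),(13,255,135)),cream=((20,5,150),(40,95,255)),green=((45,50,45),(90,255,200)),k=((11,90,120),(24,180,255)))
H=dict(brown=140,blue=115,red=90,cream=55,green=28,k1=14,k2=14,k3=14,k4=14)
def meas(c,P,dz={}):
    o={}
    for n,(u,v) in P.items():
        b=blob(c["img"],u,v,*R[n if n in R else "k"],r=20)
        if b is None: print(n,None);continue
        z=H[n]+dz.get(n,0)
        w=np.array([ray(c,p[0][0],p[0][1],z)[:2] for p in b[2]],np.float32)
        (x,y),r=cv2.minEnclosingCircle(w);C=ray(c,*b[0],z)
        o[n]=(x,y);print(n,"circ",round(x,1),round(y,1),"d",round(2*r,1),"cent",np.round(C[:2],1),"px",np.round(b[0],1),b[1][4])
    return o
E
python3 - <<'E'
from m import *
t=cams.capture("top");s=cams.capture("scene")
meas(t,dict(blue=(433,208),red=(257,198),brown=(196,207),cream=(379,205),green=(321,210),k1=(248,146),k2=(284,143),k3=(320,140),k4=(357,136)));print()
meas(s,dict(blue=(255,100),red=(371,217),brown=(432,240),cream=(285,146),green=(327,184),k1=(333,282),k2=(300,255),k3=(270,230),k4=(241,207)))
c=ray(t,480,180,0);print("mach",c)
E
```

```text
blue circ 443.5 -282.0 d 53.8 cent [ 443.5 -282.1] px [436.7 208.2] 371
red circ 468.0 167.4 d 56.2 cent [468.  167.2] px [256.6 198.5] 382
brown circ 443.0 307.5 d 55.5 cent [442.9 307.4] px [195.2 206.9] 403
cream circ 452.3 -148.6 d 64.9 cent [ 452.3 -148.6] px [379.3 205.9] 465
green circ 442.6 1.5 d 41.3 cent [442.4   1.4] px [321.9 210. ] 183
k1 circ 615.1 203.1 d 77.5 cent [614.7 203.1] px [248.9 147.4] 607
k2 circ 624.6 103.7 d 77.4 cent [624.5 103.8] px [285. 144.] 604
k3 circ 634.7 4.3 d 77.5 cent [634.5   4.5] px [321.1 140.5] 607
k4 circ 644.5 -95.1 d 78.0 cent [644.3 -94.9] px [357.2 137.2] 609

blue circ 445.3 -275.0 d 54.8 cent [ 445.4 -274.6] px [254.2 100. ] 231
red circ 471.2 176.4 d 58.4 cent [472.  175.5] px [371.1 217.6] 434
brown circ 446.8 315.5 d 57.7 cent [446.4 315.9] px [432.9 240.6] 526
cream circ 456.7 -139.4 d 69.1 cent [ 455.1 -140.3] px [285.8 145.3] 350
green circ 444.8 10.4 d 42.5 cent [444.8  10.5] px [328.3 183.5] 176
k1 circ 616.3 209.0 d 76.8 cent [616.7 210. ] px [334.  283.4] 863
k2 circ 625.6 110.4 d 76.0 cent [626.2 111. ] px [301.  256.3] 774
k3 circ 635.6 11.6 d 76.8 cent [636.1  11.7] px [270.3 231.2] 696
k4 circ 644.7 -88.1 d 77.0 cent [645.5 -87.8] px [241.8 207.8] 626
mach [ 528.4054273  -434.39213936    0.        ]
```

```bash
sed -i 's/np.ones((2,2))/np.ones((3,3))/' h.py; cat >> m.py <<'E'
PT=dict(blue=(433,208),red=(257,198),brown=(196,207),cream=(379,205),green=(321,210),k1=(248,146),k2=(284,143),k3=(320,140),k4=(357,136))
PS=dict(blue=(255,100),red=(371,217),brown=(432,240),cream=(285,146),green=(327,184),k1=(333,282),k2=(300,255),k3=(270,230),k4=(241,207))
E
python3 - <<'E'
from m import *
t=cams.capture("top");s=cams.capture("scene")
meas(t,PT);print()
meas(s,PS)
E
```

```text
blue circ 446.0 -279.5 d 53.8 cent [ 446.  -279.6] px [435.7 207.2] 371
red circ 470.6 170.0 d 56.3 cent [470.5 169.9] px [255.6 197.5] 382
brown circ 445.4 310.0 d 55.6 cent [445.3 309.9] px [194.2 205.9] 403
cream circ 454.9 -146.2 d 64.6 cent [ 455.  -146.2] px [378.4 204.9] 462
green circ 445.3 4.2 d 41.3 cent [445.2   4.2] px [320.9 209. ] 184
k1 circ 617.7 205.7 d 77.7 cent [617.4 205.9] px [247.9 146.5] 609
k2 circ 627.4 106.4 d 77.4 cent [627.3 106.6] px [284. 143.] 604
k3 circ 637.5 7.1 d 77.5 cent [637.2   7.3] px [320.1 139.6] 608
k4 circ 647.3 -92.3 d 78.0 cent [647.1 -92.1] px [356.2 136.2] 606

blue circ 444.9 -279.8 d 55.0 cent [ 444.7 -279.7] px [253.2  98.8] 227
red circ 471.1 172.7 d 58.6 cent [471.7 172.2] px [370.1 216.6] 435
brown circ 446.5 312.7 d 57.9 cent [446.3 313.1] px [431.9 239.7] 529
cream circ 456.5 -143.7 d 69.5 cent [ 454.1 -144.9] px [284.9 144.1] 345
green circ 444.6 6.3 d 42.7 cent [444.8   6.2] px [327.1 182.5] 176
k1 circ 615.9 206.2 d 76.2 cent [616.5 206.9] px [333.1 282.4] 860
k2 circ 625.6 106.9 d 76.2 cent [626.2 107.5] px [300.  255.3] 774
k3 circ 635.6 7.9 d 76.9 cent [636.3   7.8] px [269.2 230.3] 689
k4 circ 645.7 -92.8 d 77.7 cent [645.6 -91.9] px [240.7 206.8] 627
```

Emit:
{"fn": "apply_moves", "kwargs": {"targets": [{"travel": [0, 0, 0], "twist": [0, 0, -0.1745], "grip": 1}, {"travel": [0, 0, 0], "twist": [0, 0, -0.1745], "grip": 1}, {"travel": [0, 0, 0], "twist": [0, 0, -0.1745], "grip": 1}, {"travel": [0, 0, 0], "twist": [0, 0, -0.1745], "grip": 1}, {"travel": [0, 0, 0], "twist": [0, 0, -0.1745], "grip": 1}, {"travel": [0, 0, 0], "twist": [0, 0, -0.1745], "grip": 1}, {"travel": [0, 0, 0], "twist": [0, 0, -0.1745], "grip": 1}, {"travel": [0.0308, 0.0232, 0], "twist": [0, 0, 0], "grip": 1}, {"travel": [0.0308, 0.0232, 0], "twist": [0, 0, 0], "grip": 1}, {"travel": [0.0308, 0.0232, 0], "twist": [0, 0, 0], "grip": 1}, {"travel": [0.0308, 0.0232, 0], "twist": [0, 0, 0], "grip": 1}, {"travel": [0.0308, 0.0232, 0], "twist": [0, 0, 0], "grip": 1}, {"travel": [0.0308, 0.0232, 0], "twist": [0, 0, 0], "grip": 1}, {"travel": [0.0308, 0.0232, 0], "twist": [0, 0, 0], "grip": 1}, {"travel": [0.0308, 0.0232, 0], "twist": [0, 0, 0], "grip": 1}, {"travel": [0.0308, 0.0232, 0], "twist": [0, 0, 0], "grip": 1}, {"travel": [0.0308, 0.0232, 0], "twist": [0, 0, 0], "grip": 1}, {"travel": [0, 0, 0], "twist": [0, 0, 0], "grip": 1}, {"travel": [0, 0, 0], "twist": [0, 0, 0], "grip": 1}]}}

```text
time_s: 2.78
tool_pos: [445.6, -279.7, 231.4]
orientation: [-180.0, 0.0, 90.0]
contact_force: [-0.6, 0.7, -1.1]
grip_width: 85.8
grasp_force: 0.0
```

Emit:
{"fn": "apply_moves", "kwargs": {"targets": [{"travel": [0, 0, 0.03], "twist": [0, 0, 0], "grip": 1}, {"travel": [0, 0, 0.03], "twist": [0, 0, 0], "grip": 1}, {"travel": [0, 0, 0.03], "twist": [0, 0, 0], "grip": 1}, {"travel": [0, 0, 0.03], "twist": [0, 0, 0], "grip": 1}, {"travel": [0, 0, 0.03], "twist": [0, 0, 0], "grip": 1}, {"travel": [0, 0, 0.016], "twist": [0, 0, 0], "grip": 1}, {"travel": [0, 0, 0], "twist": [0, 0, 0], "grip": 1}, {"travel": [0, 0, 0], "twist": [0, 0, 0], "grip": 0.55}, {"travel": [0, 0, 0], "twist": [0, 0, 0], "grip": 0.45}, {"travel": [0, 0, 0], "twist": [0, 0, 0], "grip": 0.3}, {"travel": [0, 0, 0], "twist": [0, 0, 0], "grip": 0}, {"travel": [0, 0, 0], "twist": [0, 0, 0], "grip": 0}, {"travel": [0, 0, 0], "twist": [0, 0, 0], "grip": 0}, {"travel": [0, 0, 0], "twist": [0, 0, 0], "grip": 0}]}}

```text
time_s: 4.53
tool_pos: [446.5, -280.4, 67.1]
orientation: [179.9, 0.1, 90.0]
contact_force: [-3.6, -0.4, 5.6]
grip_width: 57.0
grasp_force: 63.4
```

Emit:
{"fn": "apply_moves", "kwargs": {"targets": [{"travel": [0, 0, -0.02], "twist": [0, 0, 0], "grip": 0}, {"travel": [0, 0, -0.03], "twist": [0, 0, 0], "grip": 0}, {"travel": [0, 0, -0.03], "twist": [0, 0, 0], "grip": 0}, {"travel": [0, 0, -0.04], "twist": [0, 0, 0], "grip": 0}, {"travel": [0.0287, 0.0191, 0], "twist": [0, 0, 0], "grip": 0}, {"travel": [0.0287, 0.0191, 0], "twist": [0, 0, 0], "grip": 0}, {"travel": [0.0287, 0.0191, 0], "twist": [0, 0, 0], "grip": 0}, {"travel": [0.0287, 0.0191, 0], "twist": [0, 0, 0], "grip": 0}, {"travel": [0.0287, 0.0191, 0], "twist": [0, 0, 0], "grip": 0}, {"travel": [0.0287, 0.0191, 0], "twist": [0, 0, 0], "grip": 0}, {"travel": [0.0287, 0.0191, 0], "twist": [0, 0, 0], "grip": 0}, {"travel": [0.0287, 0.0191, 0], "twist": [0, 0, 0], "grip": 0}, {"travel": [0.0287, 0.0191, 0], "twist": [0, 0, 0], "grip": 0}, {"travel": [0.0287, 0.0191, 0], "twist": [0, 0, 0], "grip": 0}, {"travel": [0, 0, 0], "twist": [0, 0, 0], "grip": 0}, {"travel": [0, 0, 0], "twist": [0, 0, 0], "grip": 0}, {"travel": [0, 0, 0.03], "twist": [0, 0, 0], "grip": 0}, {"travel": [0, 0, 0.03], "twist": [0, 0, 0], "grip": 0}, {"travel": [0, 0, 0.03], "twist": [0, 0, 0], "grip": 0}, {"travel": [0, 0, 0], "twist": [0, 0, 0], "grip": 0}]}}

```text
time_s: 7.02
tool_pos: [633.7, 6.7, 92.0]
orientation: [-179.6, -0.0, 89.9]
contact_force: [-0.3, -0.2, -5.1]
grip_width: 56.6
grasp_force: 65.8
```

Emit:
{"fn": "apply_moves", "kwargs": {"targets": [{"travel": [0, 0, 0], "twist": [0, 0, 0], "grip": 0}, {"travel": [0, 0, 0], "twist": [0, 0, 0], "grip": 0}, {"travel": [0, 0, 0.005], "twist": [0, 0, 0], "grip": 0}, {"travel": [0, 0, 0], "twist": [0, 0, 0], "grip": 0}, {"travel": [0, 0, 0], "twist": [0, 0, 0], "grip": 0}]}}

```text
time_s: 7.65
tool_pos: [636.8, 7.5, 90.3]
orientation: [-180.0, -0.0, 90.0]
contact_force: [-0.6, 0.1, -4.4]
grip_width: 56.5
grasp_force: 65.8
```

Emit:
{"fn": "apply_moves", "kwargs": {"targets": [{"travel": [0, 0, 0.006], "twist": [0, 0, 0], "grip": 0}, {"travel": [0, 0, 0.0025], "twist": [0, 0, 0], "grip": 0}, {"travel": [0, 0, 0.001], "twist": [0, 0, 0], "grip": 0}, {"travel": [0, 0, 0], "twist": [0, 0, 0], "grip": 0}, {"travel": [0, 0, 0], "twist": [0, 0, 0], "grip": 0}]}}

```text
time_s: 8.28
tool_pos: [636.6, 7.5, 81.3]
orientation: [-180.0, -0.0, 90.0]
contact_force: [-5.0, 0.8, 4.1]
grip_width: 56.6
grasp_force: 66.6
```

Emit:
{"fn": "apply_moves", "kwargs": {"targets": [{"travel": [0, 0, 0], "twist": [0, 0, 0], "grip": 0.75}, {"travel": [0, 0, 0], "twist": [0, 0, 0], "grip": 0.85}, {"travel": [0, 0, 0], "twist": [0, 0, 0], "grip": 1}, {"travel": [0, 0, 0], "twist": [0, 0, 0], "grip": 1}, {"travel": [0, 0, 0], "twist": [0, 0, 0], "grip": 1}, {"travel": [0, 0, -0.02], "twist": [0, 0, 0], "grip": 1}, {"travel": [0, 0, -0.04], "twist": [0, 0, 0], "grip": 1}, {"travel": [0, 0, -0.05], "twist": [0, 0, 0], "grip": 1}, {"travel": [0, 0, -0.04], "twist": [0, 0, 0], "grip": 1}, {"travel": [0.0304, -0.0191, 0], "twist": [0, 0, 0], "grip": 1}, {"travel": [0.0304, -0.0191, 0], "twist": [0, 0, 0], "grip": 1}, {"travel": [0.0304, -0.0191, 0], "twist": [0, 0, 0], "grip": 1}, {"travel": [0.0304, -0.0191, 0], "twist": [0, 0, 0], "grip": 1}, {"travel": [0.0304, -0.0191, 0], "twist": [0, 0, 0], "grip": 1}, {"travel": [0.0304, -0.0191, 0], "twist": [0, 0, 0], "grip": 1}, {"travel": [0.0304, -0.0191, 0], "twist": [0, 0, 0], "grip": 1}, {"travel": [0.0304, -0.0191, 0], "twist": [0, 0, 0], "grip": 1}, {"travel": [0.0304, -0.0191, 0], "twist": [0, 0, 0], "grip": 1}, {"travel": [0.0304, -0.0191, 0], "twist": [0, 0, 0], "grip": 1}]}}

```text
time_s: 10.65
tool_pos: [445.7, 312.6, 232.7]
orientation: [179.9, -0.1, 90.0]
contact_force: [1.1, 0.4, 0.6]
grip_width: 84.7
grasp_force: 0.0
```

```bash
python3 - <<'E'
from m import *
t=cams.capture("top");cv2.imwrite("pics/top1.png",t["img"][:,:,::-1])
s=cams.capture("scene")
meas(t,dict(blue=(321,130),red=PT["red"],brown=PT["brown"]),dict(blue=14));meas(s,dict(blue=(268,185)),dict(blue=14))
print(arm.observe()["tool_pos"])
E
```

```text
blue circ 634.8 6.8 d 54.8 cent [634.8   6.6] px [320.1 130.3] 369
red circ 470.3 169.8 d 55.7 cent [471.1 169.5] px [255.8 197.2] 369
brown circ 444.8 310.2 d 54.9 cent [445. 310.] px [194.2 206.1] 398
blue circ 629.8 3.0 d 48.5 cent [626.5   0.8] px [266. 199.] 201
[444.58292916 314.12058565 232.59790847]
```

Emit:
{"fn": "apply_moves", "kwargs": {"targets": [{"travel": [0, 0, 0], "twist": [0, 0, 0], "grip": 1}, {"travel": [0, 0, 0], "twist": [0, 0, 0], "grip": 1}, {"travel": [0, 0, 0.03], "twist": [0, 0, 0], "grip": 1}, {"travel": [0, 0, 0.03], "twist": [0, 0, 0], "grip": 1}, {"travel": [0, 0, 0.03], "twist": [0, 0, 0], "grip": 1}, {"travel": [0, 0, 0.03], "twist": [0, 0, 0], "grip": 1}, {"travel": [0, 0, 0.02], "twist": [0, 0, 0], "grip": 1}, {"travel": [0, 0, 0], "twist": [0, 0, 0], "grip": 1}, {"travel": [0, 0, 0], "twist": [0, 0, 0], "grip": 0.55}, {"travel": [0, 0, 0], "twist": [0, 0, 0], "grip": 0.45}, {"travel": [0, 0, 0], "twist": [0, 0, 0], "grip": 0.3}, {"travel": [0, 0, 0], "twist": [0, 0, 0], "grip": 0}, {"travel": [0, 0, 0], "twist": [0, 0, 0], "grip": 0}, {"travel": [0, 0, 0], "twist": [0, 0, 0], "grip": 0}, {"travel": [0, 0, 0], "twist": [0, 0, 0], "grip": 0}]}}

```text
time_s: 12.62
tool_pos: [446.8, 312.0, 92.6]
orientation: [179.9, -0.1, 90.0]
contact_force: [-2.1, -1.8, 6.0]
grip_width: 56.8
grasp_force: 63.2
```

Emit:
{"fn": "apply_moves", "kwargs": {"targets": [{"travel": [0, 0, -0.02], "twist": [0, 0, 0], "grip": 0}, {"travel": [0, 0, -0.04], "twist": [0, 0, 0], "grip": 0}, {"travel": [0, 0, -0.04], "twist": [0, 0, 0], "grip": 0}, {"travel": [0, 0, -0.04], "twist": [0, 0, 0], "grip": 0}, {"travel": [0, 0, -0.03], "twist": [0, 0, 0], "grip": 0}, {"travel": [-0.0336, 0.0167, 0], "twist": [0, 0, 0], "grip": 0}, {"travel": [-0.0336, 0.0167, 0], "twist": [0, 0, 0], "grip": 0}, {"travel": [-0.0336, 0.0167, 0], "twist": [0, 0, 0], "grip": 0}, {"travel": [-0.0336, 0.0167, 0], "twist": [0, 0, 0], "grip": 0}, {"travel": [-0.0336, 0.0167, 0], "twist": [0, 0, 0], "grip": 0}, {"travel": [-0.0336, 0.0167, 0], "twist": [0, 0, 0], "grip": 0}, {"travel": [-0.0336, 0.0167, 0], "twist": [0, 0, 0], "grip": 0}, {"travel": [-0.0336, 0.0167, 0], "twist": [0, 0, 0], "grip": 0}, {"travel": [-0.0336, 0.0167, 0], "twist": [0, 0, 0], "grip": 0}, {"travel": [-0.0336, 0.0167, 0], "twist": [0, 0, 0], "grip": 0}, {"travel": [-0.0336, 0.0167, 0], "twist": [0, 0, 0], "grip": 0}, {"travel": [-0.0336, 0.0167, 0], "twist": [0, 0, 0], "grip": 0}, {"travel": [0, 0, 0], "twist": [0, 0, 0], "grip": 0}, {"travel": [0, 0, 0], "twist": [0, 0, 0], "grip": 0}, {"travel": [0, 0, 0], "twist": [0, 0, 0], "grip": 0}]}}

```text
time_s: 15.12
tool_pos: [645.8, -90.8, 260.6]
orientation: [-180.0, -0.0, 90.0]
contact_force: [0.9, 0.3, -5.4]
grip_width: 56.4
grasp_force: 66.2
```

Emit:
{"fn": "apply_moves", "kwargs": {"targets": [{"travel": [0, 0, 0.03], "twist": [0, 0, 0], "grip": 0}, {"travel": [0, 0, 0.04], "twist": [0, 0, 0], "grip": 0}, {"travel": [0, 0, 0.04], "twist": [0, 0, 0], "grip": 0}, {"travel": [0, 0, 0.03], "twist": [0, 0, 0], "grip": 0}, {"travel": [0, 0, 0.009], "twist": [0, 0, 0], "grip": 0}, {"travel": [0, 0, 0], "twist": [0, 0, 0], "grip": 0}, {"travel": [0, 0, 0], "twist": [0, 0, 0], "grip": 0}, {"travel": [0, 0, 0.003], "twist": [0, 0, 0], "grip": 0}, {"travel": [0, 0, 0.001], "twist": [0, 0, 0], "grip": 0}, {"travel": [0, 0, 0.001], "twist": [0, 0, 0], "grip": 0}, {"travel": [0, 0, 0], "twist": [0, 0, 0], "grip": 0}, {"travel": [0, 0, 0], "twist": [0, 0, 0], "grip": 0}]}}

```text
time_s: 16.62
tool_pos: [646.3, -91.8, 106.8]
orientation: [180.0, 0.0, 90.0]
contact_force: [-0.1, 0.1, -4.5]
grip_width: 56.4
grasp_force: 66.6
```

Emit:
{"fn": "apply_moves", "kwargs": {"targets": [{"travel": [0, 0, 0.001], "twist": [0, 0, 0], "grip": 0}, {"travel": [0, 0, 0.0005], "twist": [0, 0, 0], "grip": 0}, {"travel": [0, 0, 0], "twist": [0, 0, 0], "grip": 0}, {"travel": [0, 0, 0], "twist": [0, 0, 0], "grip": 0}]}}

```text
time_s: 17.12
tool_pos: [646.4, -92.0, 106.8]
orientation: [180.0, 0.0, 90.0]
contact_force: [-4.7, 0.5, 5.4]
grip_width: 56.8
grasp_force: 67.4
```

Emit:
{"fn": "apply_moves", "kwargs": {"targets": [{"travel": [0, 0, 0], "twist": [0, 0, 0], "grip": 0.75}, {"travel": [0, 0, 0], "twist": [0, 0, 0], "grip": 0.85}, {"travel": [0, 0, 0], "twist": [0, 0, 0], "grip": 1}, {"travel": [0, 0, 0], "twist": [0, 0, 0], "grip": 1}, {"travel": [0, 0, 0], "twist": [0, 0, 0], "grip": 1}, {"travel": [0, 0, -0.02], "twist": [0, 0, 0], "grip": 1}, {"travel": [0, 0, -0.04], "twist": [0, 0, 0], "grip": 1}, {"travel": [0, 0, -0.04], "twist": [0, 0, 0], "grip": 1}, {"travel": [0, 0, -0.03], "twist": [0, 0, 0], "grip": 1}, {"travel": [0.0292, -0.0195, 0], "twist": [0, 0, 0], "grip": 1}, {"travel": [0.0292, -0.0195, 0], "twist": [0, 0, 0], "grip": 1}, {"travel": [0.0292, -0.0195, 0], "twist": [0, 0, 0], "grip": 1}, {"travel": [0.0292, -0.0195, 0], "twist": [0, 0, 0], "grip": 1}, {"travel": [0.0292, -0.0195, 0], "twist": [0, 0, 0], "grip": 1}, {"travel": [0.0292, -0.0195, 0], "twist": [0, 0, 0], "grip": 1}, {"travel": [0.0292, -0.0195, 0], "twist": [0, 0, 0], "grip": 1}, {"travel": [0.0292, -0.0195, 0], "twist": [0, 0, 0], "grip": 1}, {"travel": [0.0292, -0.0195, 0], "twist": [0, 0, 0], "grip": 1}, {"travel": [0, 0, 0], "twist": [0, 0, 0], "grip": 1}, {"travel": [0, 0, 0], "twist": [0, 0, 0], "grip": 1}]}}

```text
time_s: 19.62
tool_pos: [471.5, 170.9, 236.5]
orientation: [179.9, 0.0, 90.0]
contact_force: [-0.3, -0.4, -0.4]
grip_width: 85.3
grasp_force: 0.0
```

Emit:
{"fn": "apply_moves", "kwargs": {"targets": [{"travel": [0, 0, 0.03], "twist": [0, 0, 0], "grip": 1}, {"travel": [0, 0, 0.03], "twist": [0, 0, 0], "grip": 1}, {"travel": [0, 0, 0.03], "twist": [0, 0, 0], "grip": 1}, {"travel": [0, 0, 0.03], "twist": [0, 0, 0], "grip": 1}, {"travel": [0, 0, 0.03], "twist": [0, 0, 0], "grip": 1}, {"travel": [0, 0, 0.03], "twist": [0, 0, 0], "grip": 1}, {"travel": [0, 0, 0.015], "twist": [0, 0, 0], "grip": 1}, {"travel": [0, 0, 0], "twist": [0, 0, 0], "grip": 1}, {"travel": [0, 0, 0], "twist": [0, 0, 0], "grip": 0.55}, {"travel": [0, 0, 0], "twist": [0, 0, 0], "grip": 0.45}, {"travel": [0, 0, 0], "twist": [0, 0, 0], "grip": 0.3}, {"travel": [0, 0, 0], "twist": [0, 0, 0], "grip": 0}, {"travel": [0, 0, 0], "twist": [0, 0, 0], "grip": 0}, {"travel": [0, 0, 0], "twist": [0, 0, 0], "grip": 0}, {"travel": [0, 0, 0], "twist": [0, 0, 0], "grip": 0}]}}

```text
time_s: 21.5
tool_pos: [472.2, 171.4, 42.0]
orientation: [179.8, -0.0, 90.0]
contact_force: [-0.4, -0.9, 6.8]
grip_width: 56.5
grasp_force: 64.5
```

Emit:
{"fn": "apply_moves", "kwargs": {"targets": [{"travel": [0, 0, -0.02], "twist": [0, 0, 0], "grip": 0}, {"travel": [0, 0, -0.04], "twist": [0, 0, 0], "grip": 0}, {"travel": [0, 0, -0.04], "twist": [0, 0, 0], "grip": 0}, {"travel": [0, 0, -0.02], "twist": [0, 0, 0], "grip": 0}, {"travel": [-0.0107, 0.026, 0], "twist": [0, 0, 0], "grip": 0}, {"travel": [-0.0107, 0.026, 0], "twist": [0, 0, 0], "grip": 0}, {"travel": [-0.0107, 0.026, 0], "twist": [0, 0, 0], "grip": 0}, {"travel": [-0.0107, 0.026, 0], "twist": [0, 0, 0], "grip": 0}, {"travel": [-0.0107, 0.026, 0], "twist": [0, 0, 0], "grip": 0}, {"travel": [-0.0107, 0.026, 0], "twist": [0, 0, 0], "grip": 0}, {"travel": [0, 0, 0], "twist": [0, 0, 0], "grip": 0}, {"travel": [0, 0, 0], "twist": [0, 0, 0], "grip": 0}, {"travel": [0, 0, 0.03], "twist": [0, 0, 0], "grip": 0}, {"travel": [0, 0, 0.04], "twist": [0, 0, 0], "grip": 0}, {"travel": [0, 0, 0.032], "twist": [0, 0, 0], "grip": 0}, {"travel": [0, 0, 0], "twist": [0, 0, 0], "grip": 0}, {"travel": [0, 0, 0], "twist": [0, 0, 0], "grip": 0}, {"travel": [0, 0, 0.002], "twist": [0, 0, 0], "grip": 0}, {"travel": [0, 0, 0], "twist": [0, 0, 0], "grip": 0}, {"travel": [0, 0, 0], "twist": [0, 0, 0], "grip": 0}]}}

```text
time_s: 24.0
tool_pos: [627.0, 106.8, 56.7]
orientation: [180.0, -0.0, 90.0]
contact_force: [0.1, 0.5, -2.2]
grip_width: 56.7
grasp_force: 70.3
```

Emit:
{"fn": "apply_moves", "kwargs": {"targets": [{"travel": [0, 0, 0.001], "twist": [0, 0, 0], "grip": 0}, {"travel": [0, 0, 0.0005], "twist": [0, 0, 0], "grip": 0}, {"travel": [0, 0, 0], "twist": [0, 0, 0], "grip": 0}, {"travel": [0, 0, 0], "twist": [0, 0, 0], "grip": 0}]}}

```text
time_s: 24.5
tool_pos: [626.9, 106.8, 54.8]
orientation: [-180.0, 0.0, 90.0]
contact_force: [-0.6, 0.4, -2.7]
grip_width: 56.6
grasp_force: 70.3
```

Emit:
{"fn": "apply_moves", "kwargs": {"targets": [{"travel": [0, 0, 0.001], "twist": [0, 0, 0], "grip": 0}, {"travel": [0, 0, 0], "twist": [0, 0, 0], "grip": 0}, {"travel": [0, 0, 0], "twist": [0, 0, 0], "grip": 0}]}}

```text
time_s: 24.88
tool_pos: [626.8, 106.8, 53.8]
orientation: [-180.0, 0.0, 90.0]
contact_force: [-0.1, 0.2, -2.5]
grip_width: 56.9
grasp_force: 70.4
```

Emit:
{"fn": "apply_moves", "kwargs": {"targets": [{"travel": [0, 0, 0.001], "twist": [0, 0, 0], "grip": 0}, {"travel": [0, 0, 0], "twist": [0, 0, 0], "grip": 0}, {"travel": [0, 0, 0], "twist": [0, 0, 0], "grip": 0}]}}

```text
time_s: 25.25
tool_pos: [627.0, 106.7, 53.6]
orientation: [180.0, 0.0, 90.0]
contact_force: [-3.0, -1.0, 5.9]
grip_width: 56.5
grasp_force: 71.2
```

```bash
python3 - <<'E'
from m import *
s=cams.capture("scene");cv2.imwrite("pics/s2.png",cv2.resize(s["img"][110:320,180:400,::-1],None,fx=2.6,fy=2.6,interpolation=2))
E
```

```text
(no output)
```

View pics/s2.png

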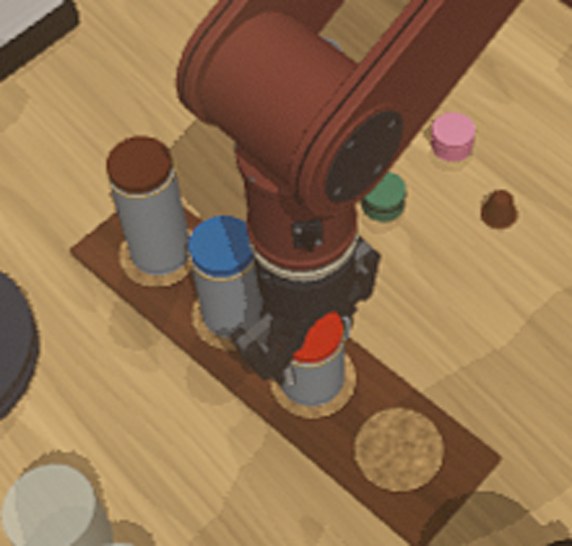

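Crop: brown stands on coaster 4 (150,215), blue on coaster 3 (222,280) and red, still gripped, on coaster 2 (315,360), all upright. The force shows red has touched down.

Emit:
{"fn": "apply_moves", "kwargs": {"targets": [{"travel": [0, 0, 0], "twist": [0, 0, 0], "grip": 0.75}, {"travel": [0, 0, 0], "twist": [0, 0, 0], "grip": 0.85}, {"travel": [0, 0, 0], "twist": [0, 0, 0], "grip": 1}, {"travel": [0, 0, 0], "twist": [0, 0, 0], "grip": 1}, {"travel": [0, 0, 0], "twist": [0, 0, 0], "grip": 1}, {"travel": [0, 0, -0.03], "twist": [0, 0, 0], "grip": 1}, {"travel": [0, 0, -0.04], "twist": [0, 0, 0], "grip": 1}, {"travel": [0, 0, -0.05], "twist": [0, 0, 0], "grip": 1}, {"travel": [0, 0, -0.03], "twist": [0, 0, 0], "grip": 1}, {"travel": [-0.028, -0.019, 0], "twist": [0, 0, 0], "grip": 1}, {"travel": [-0.028, -0.019, 0], "twist": [0, 0, 0], "grip": 1}, {"travel": [-0.028, -0.019, 0], "twist": [0, 0, 0], "grip": 1}, {"travel": [-0.028, -0.019, 0], "twist": [0, 0, 0], "grip": 1}, {"travel": [-0.028, -0.019, 0], "twist": [0, 0, 0], "grip": 1}, {"travel": [-0.028, -0.019, 0], "twist": [0, 0, 0], "grip": 1}, {"travel": [-0.028, -0.019, 0], "twist": [0, 0, 0], "grip": 1}, {"travel": [-0.028, -0.019, 0], "twist": [0, 0, 0], "grip": 1}, {"travel": [-0.028, -0.019, 0], "twist": [0, 0, 0], "grip": 1}, {"travel": [0, 0, 0], "twist": [0, 0, 0], "grip": 1}, {"travel": [0, 0, 0], "twist": [0, 0, 0], "grip": 1}]}}

```text
time_s: 27.8
tool_pos: [456.0, -144.8, 203.0]
orientation: [180.0, -0.0, 89.9]
contact_force: [-0.3, 0.5, -0.2]
grip_width: 85.6
grasp_force: 0.0
```

Emit:
{"fn": "apply_moves", "kwargs": {"targets": [{"travel": [0, 0, 0.03], "twist": [0, 0, 0], "grip": 1}, {"travel": [0, 0, 0.03], "twist": [0, 0, 0], "grip": 1}, {"travel": [0, 0, 0.03], "twist": [0, 0, 0], "grip": 1}, {"travel": [0, 0, 0.03], "twist": [0, 0, 0], "grip": 1}, {"travel": [0, 0, 0.03], "twist": [0, 0, 0], "grip": 1}, {"travel": [0, 0, 0.02], "twist": [0, 0, 0], "grip": 1}, {"travel": [0, 0, 0.02], "twist": [0, 0, 0], "grip": 1}, {"travel": [0, 0, 0], "twist": [0, 0, 0], "grip": 1}, {"travel": [0, 0, 0], "twist": [0, 0, 0], "grip": 0.7}, {"travel": [0, 0, 0], "twist": [0, 0, 0], "grip": 0.55}, {"travel": [0, 0, 0], "twist": [0, 0, 0], "grip": 0.3}, {"travel": [0, 0, 0], "twist": [0, 0, 0], "grip": 0}, {"travel": [0, 0, 0], "twist": [0, 0, 0], "grip": 0}, {"travel": [0, 0, 0], "twist": [0, 0, 0], "grip": 0}, {"travel": [0, 0, 0], "twist": [0, 0, 0], "grip": 0}]}}

```text
time_s: 29.68
tool_pos: [457.0, -145.4, 14.2]
orientation: [179.9, 0.0, 90.0]
contact_force: [-0.4, 2.6, 6.8]
grip_width: 62.4
grasp_force: 66.1
```

Emit:
{"fn": "apply_moves", "kwargs": {"targets": [{"travel": [0, 0, -0.03], "twist": [0, 0, 0], "grip": 0}, {"travel": [0, 0, -0.05], "twist": [0, 0, 0], "grip": 0}, {"travel": [0, 0, -0.05], "twist": [0, 0, 0], "grip": 0}, {"travel": [0.0319, 0.0147, 0], "twist": [0, 0, 0], "grip": 0}, {"travel": [0.0319, 0.0147, 0], "twist": [0, 0, 0], "grip": 0}, {"travel": [0.0319, 0.0147, 0], "twist": [0, 0, 0], "grip": 0}, {"travel": [0.0319, 0.0147, 0], "twist": [0, 0, 0], "grip": 0}, {"travel": [0.0319, 0.0147, 0], "twist": [0, 0, 0], "grip": 0}, {"travel": [0.0319, 0.0147, 0], "twist": [0, 0, 0], "grip": 0}, {"travel": [0.0319, 0.0147, 0], "twist": [0, 0, 0], "grip": 0}, {"travel": [0.0319, 0.0147, 0], "twist": [0, 0, 0], "grip": 0}, {"travel": [0.0319, 0.0147, 0], "twist": [0, 0, 0], "grip": 0}, {"travel": [0.0319, 0.0147, 0], "twist": [0, 0, 0], "grip": 0}, {"travel": [0.0319, 0.0147, 0], "twist": [0, 0, 0], "grip": 0}, {"travel": [0, 0, 0], "twist": [0, 0, 0], "grip": 0}, {"travel": [0, 0, 0], "twist": [0, 0, 0], "grip": 0}, {"travel": [0, 0, 0.04], "twist": [0, 0, 0], "grip": 0}, {"travel": [0, 0, 0.04], "twist": [0, 0, 0], "grip": 0}, {"travel": [0, 0, 0.032], "twist": [0, 0, 0], "grip": 0}, {"travel": [0, 0, 0], "twist": [0, 0, 0], "grip": 0}]}}

```text
time_s: 32.17
tool_pos: [615.9, 204.1, 28.7]
orientation: [-179.8, 0.1, 89.9]
contact_force: [-0.5, 0.6, -3.0]
grip_width: 62.7
grasp_force: 71.2
```

Emit:
{"fn": "apply_moves", "kwargs": {"targets": [{"travel": [0, 0, 0], "twist": [0, 0, 0], "grip": 0}, {"travel": [0, 0, 0], "twist": [0, 0, 0], "grip": 0}, {"travel": [0, 0, 0.002], "twist": [0, 0, 0], "grip": 0}, {"travel": [0, 0, 0.001], "twist": [0, 0, 0], "grip": 0}, {"travel": [0, 0, 0], "twist": [0, 0, 0], "grip": 0}, {"travel": [0, 0, 0], "twist": [0, 0, 0], "grip": 0}]}}

```text
time_s: 32.92
tool_pos: [617.6, 205.8, 27.8]
orientation: [-180.0, 0.0, 90.0]
contact_force: [0.3, 0.0, -1.8]
grip_width: 62.3
grasp_force: 71.2
```

Emit:
{"fn": "apply_moves", "kwargs": {"targets": [{"travel": [0, 0, 0.001], "twist": [0, 0, 0], "grip": 0}, {"travel": [0, 0, 0.001], "twist": [0, 0, 0], "grip": 0}, {"travel": [0, 0, 0], "twist": [0, 0, 0], "grip": 0}, {"travel": [0, 0, 0], "twist": [0, 0, 0], "grip": 0}]}}

```text
time_s: 33.42
tool_pos: [617.7, 205.7, 26.2]
orientation: [180.0, 0.0, 90.0]
contact_force: [-3.4, -1.6, 4.3]
grip_width: 62.2
grasp_force: 71.6
```

Emit:
{"fn": "apply_moves", "kwargs": {"targets": [{"travel": [0, 0, 0], "twist": [0, 0, 0], "grip": 0.8}, {"travel": [0, 0, 0], "twist": [0, 0, 0], "grip": 0.9}, {"travel": [0, 0, 0], "twist": [0, 0, 0], "grip": 1}, {"travel": [0, 0, 0], "twist": [0, 0, 0], "grip": 1}, {"travel": [0, 0, 0], "twist": [0, 0, 0], "grip": 1}, {"travel": [0, 0, -0.03], "twist": [0, 0, 0], "grip": 1}, {"travel": [0, 0, -0.05], "twist": [0, 0, 0], "grip": 1}, {"travel": [0, 0, -0.05], "twist": [0, 0, 0], "grip": 1}, {"travel": [0, 0, -0.03], "twist": [0, 0, 0], "grip": 1}, {"travel": [-0.0251, -0.0215, 0], "twist": [0, 0, 0], "grip": 1}, {"travel": [-0.0251, -0.0215, 0], "twist": [0, 0, 0], "grip": 1}, {"travel": [-0.0251, -0.0215, 0], "twist": [0, 0, 0], "grip": 1}, {"travel": [-0.0251, -0.0215, 0], "twist": [0, 0, 0], "grip": 1}, {"travel": [-0.0251, -0.0215, 0], "twist": [0, 0, 0], "grip": 1}, {"travel": [-0.0251, -0.0215, 0], "twist": [0, 0, 0], "grip": 1}, {"travel": [-0.0251, -0.0215, 0], "twist": [0, 0, 0], "grip": 1}, {"travel": [-0.0251, -0.0215, 0], "twist": [0, 0, 0], "grip": 1}, {"travel": [0, 0, 0], "twist": [0, 0, 0], "grip": 1}, {"travel": [0, 0, 0], "twist": [0, 0, 0], "grip": 1}]}}

```text
time_s: 35.8
tool_pos: [446.0, 5.2, 186.2]
orientation: [179.9, -0.0, 89.9]
contact_force: [-0.1, 0.5, -0.3]
grip_width: 85.4
grasp_force: 0.0
```

```bash
python3 - <<'E'
from m import *
t=cams.capture("top");cv2.imwrite("pics/t3.png",cv2.resize(t["img"][90:260,170:470,::-1],None,fx=2.6,fy=2.6,interpolation=2))
P=dict(blue=(321,130),red=(282,136),brown=(359,125),cream=(245,144))
meas(t,{**P,"green":PT["green"]},dict.fromkeys(P,14))
print()
s=cams.capture("scene");W=np.array(s["world_to_cam"]);f=200/np.tan(np.radians(s["fovy"]/2))
Q={}
for n,p in dict(brown=(646,-92,154),blue=(636,7,129),red=(627,107,104),cream=(617,206,69),green=(445,5,28)).items():
    q=W[:3]@np.array([*p,1]);Q[n]=(int(q[0]/q[2]*f+s["cx"]),int(q[1]/q[2]*f+s["cy"]))
meas(s,Q,dict.fromkeys(P,14))
E
```

```text
blue circ 634.8 6.8 d 54.8 cent [634.8   6.6] px [320.1 130.3] 369
red circ 628.5 106.4 d 60.5 cent [628.3 105.9] px [281.  135.1] 418
brown circ 641.9 -87.6 d 96.6 cent [641.5 -93.1] px [361.3 125.1] 670
cream circ 618.7 203.1 d 63.5 cent [618.2 203.2] px [245.1 141.9] 446
green None

brown circ 644.2 -89.1 d 58.9 cent [645. -89.] px [232.8 172.7] 411
blue circ 634.8 7.9 d 54.8 cent [635.3   8.1] px [265.  203.4] 412
red circ 627.3 107.7 d 59.6 cent [628.4 107.3] px [297.9 236.5] 497
cream circ 618.1 204.3 d 61.8 cent [618.1 204.9] px [332.7 271.6] 607
green circ 444.6 6.3 d 42.7 cent [444.5   6.5] px [327.3 182.5] 180
```

View pics/t3.png

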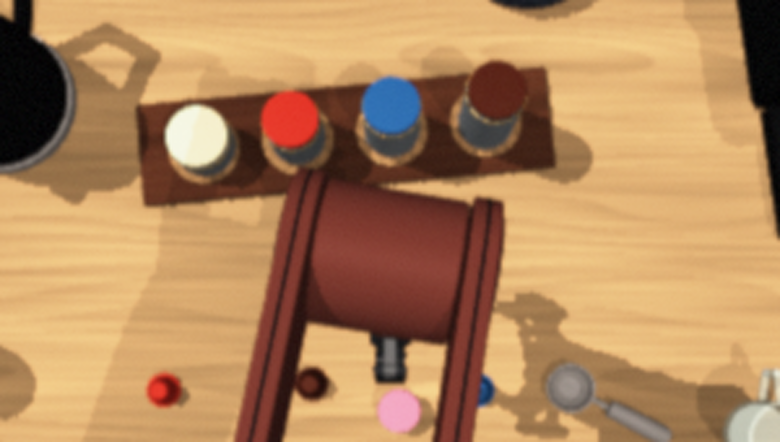

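The four canisters stand on their coasters: cream (198,135), red (290,120), blue (391,105), brown (496,90), all within about 3 mm. Next is the tin.

Emit:
{"fn": "apply_moves", "kwargs": {"targets": [{"travel": [0, 0, 0.03], "twist": [0, 0, 0], "grip": 1}, {"travel": [0, 0, 0.04], "twist": [0, 0, 0], "grip": 1}, {"travel": [0, 0, 0.04], "twist": [0, 0, 0], "grip": 1}, {"travel": [0, 0, 0.04], "twist": [0, 0, 0], "grip": 1}, {"travel": [0, 0, 0.02], "twist": [0, 0, 0], "grip": 1}, {"travel": [0, 0, 0.012], "twist": [0, 0, 0], "grip": 1}, {"travel": [0, 0, 0], "twist": [0, 0, 0], "grip": 1}, {"travel": [0, 0, 0], "twist": [0, 0, 0], "grip": 0.6}, {"travel": [0, 0, 0], "twist": [0, 0, 0], "grip": 0.45}, {"travel": [0, 0, 0], "twist": [0, 0, 0], "grip": 0.3}, {"travel": [0, 0, 0], "twist": [0, 0, 0], "grip": 0}, {"travel": [0, 0, 0], "twist": [0, 0, 0], "grip": 0}, {"travel": [0, 0, 0], "twist": [0, 0, 0], "grip": 0}, {"travel": [0, 0, 0], "twist": [0, 0, 0], "grip": 0}, {"travel": [0, 0, 0], "twist": [0, 0, 0], "grip": 0}]}}

```text
time_s: 37.78
tool_pos: [446.6, 4.9, 5.1]
orientation: [179.9, 0.0, 90.0]
contact_force: [-1.9, 0.1, 4.9]
grip_width: 42.2
grasp_force: 60.6
```

Emit:
{"fn": "apply_moves", "kwargs": {"targets": [{"travel": [0, 0, -0.03], "twist": [0, 0, 0], "grip": 0}, {"travel": [0, 0, -0.04], "twist": [0, 0, 0], "grip": 0}, {"travel": [0, 0, -0.05], "twist": [0, 0, 0], "grip": 0}, {"travel": [0, 0, -0.03], "twist": [0, 0, 0], "grip": 0}, {"travel": [0.0248, 0.0216, 0], "twist": [0, 0, 0], "grip": 0}, {"travel": [0.0248, 0.0216, 0], "twist": [0, 0, 0], "grip": 0}, {"travel": [0.0248, 0.0216, 0], "twist": [0, 0, 0], "grip": 0}, {"travel": [0.0248, 0.0216, 0], "twist": [0, 0, 0], "grip": 0}, {"travel": [0.0248, 0.0216, 0], "twist": [0, 0, 0], "grip": 0}, {"travel": [0.0248, 0.0216, 0], "twist": [0, 0, 0], "grip": 0}, {"travel": [0.0248, 0.0216, 0], "twist": [0, 0, 0], "grip": 0}, {"travel": [0.0248, 0.0216, 0], "twist": [0, 0, 0], "grip": 0}, {"travel": [0, 0, 0], "twist": [0, 0, 0], "grip": 0}, {"travel": [0, 0, 0], "twist": [0, 0, 0], "grip": 0}, {"travel": [0, 0, 0.03], "twist": [0, 0, 0], "grip": 0}, {"travel": [0, 0, 0.03], "twist": [0, 0, 0], "grip": 0}, {"travel": [0, 0, 0.018], "twist": [0, 0, 0], "grip": 0}, {"travel": [0, 0, 0], "twist": [0, 0, 0], "grip": 0}, {"travel": [0, 0, 0], "twist": [0, 0, 0], "grip": 0}, {"travel": [0, 0, 0], "twist": [0, 0, 0], "grip": 0}]}}

```text
time_s: 40.28
tool_pos: [619.3, 203.4, 77.2]
orientation: [179.9, -0.0, 90.0]
contact_force: [0.4, -0.8, 0.2]
grip_width: 42.3
grasp_force: 64.9
```

```bash
python3 - <<'E'
from m import *
s=cams.capture("scene");cv2.imwrite("pics/s4.png",cv2.resize(s["img"][200:330,260:400,::-1],None,fx=4,fy=4,interpolation=2))
E
```

```text
(no output)
```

View pics/s4.png

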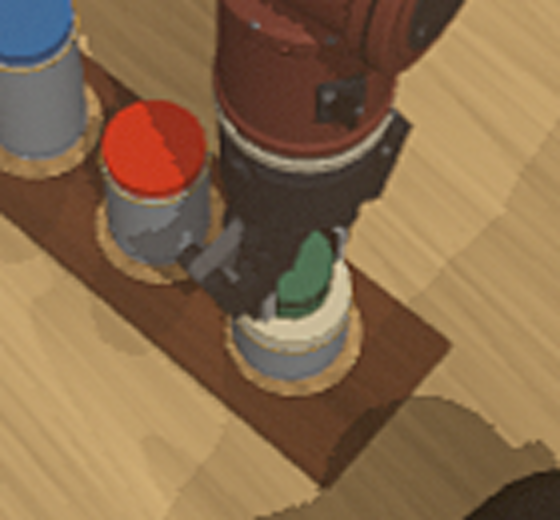

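The tin (305,280) is in the gripper, just above the cream lid (292,300) and roughly centred on it. I'm lowering it to contact.

Emit:
{"fn": "apply_moves", "kwargs": {"targets": [{"travel": [0, 0, 0.0015], "twist": [0, 0, 0], "grip": 0}, {"travel": [0, 0, 0], "twist": [0, 0, 0], "grip": 0}, {"travel": [0, 0, 0.001], "twist": [0, 0, 0], "grip": 0}, {"travel": [0, 0, 0], "twist": [0, 0, 0], "grip": 0}, {"travel": [0, 0, 0], "twist": [0, 0, 0], "grip": 0}]}}

```text
time_s: 40.95
tool_pos: [618.4, 203.3, 73.2]
orientation: [-180.0, 0.0, 90.0]
contact_force: [-0.3, 0.4, -0.1]
grip_width: 42.1
grasp_force: 64.9
```

Emit:
{"fn": "apply_moves", "kwargs": {"targets": [{"travel": [0, 0, 0.001], "twist": [0, 0, 0], "grip": 0}, {"travel": [0, 0, 0], "twist": [0, 0, 0], "grip": 0}, {"travel": [0, 0, 0], "twist": [0, 0, 0], "grip": 0}]}}

```text
time_s: 41.32
tool_pos: [618.5, 203.4, 72.4]
orientation: [180.0, -0.0, 90.0]
contact_force: [0.7, 0.1, -0.2]
grip_width: 42.4
grasp_force: 65.0
```

Emit:
{"fn": "apply_moves", "kwargs": {"targets": [{"travel": [0, 0, 0.001], "twist": [0, 0, 0], "grip": 0}, {"travel": [0, 0, 0], "twist": [0, 0, 0], "grip": 0}, {"travel": [0, 0, 0], "twist": [0, 0, 0], "grip": 0}]}}

```text
time_s: 41.7
tool_pos: [618.7, 203.4, 72.3]
orientation: [180.0, -0.0, 90.0]
contact_force: [-2.5, 0.1, 5.6]
grip_width: 42.0
grasp_force: 65.4
```

Emit:
{"fn": "apply_moves", "kwargs": {"targets": [{"travel": [0, 0, 0], "twist": [0, 0, 0], "grip": 0.6}, {"travel": [0, 0, 0], "twist": [0, 0, 0], "grip": 0.75}, {"travel": [0, 0, 0], "twist": [0, 0, 0], "grip": 1}, {"travel": [0, 0, 0], "twist": [0, 0, 0], "grip": 1}, {"travel": [0, 0, 0], "twist": [0, 0, 0], "grip": 1}, {"travel": [0, 0, -0.02], "twist": [0, 0, 0], "grip": 1}, {"travel": [0, 0, -0.04], "twist": [0, 0, 0], "grip": 1}, {"travel": [0, 0, -0.05], "twist": [0, 0, 0], "grip": 1}, {"travel": [0, 0, -0.05], "twist": [0, 0, 0], "grip": 1}, {"travel": [0, -0.03, 0], "twist": [0, 0, 0], "grip": 1}, {"travel": [0, -0.04, 0], "twist": [0, 0, 0], "grip": 1}, {"travel": [0, -0.04, 0], "twist": [0, 0, 0], "grip": 1}, {"travel": [0, -0.04, 0], "twist": [0, 0, 0], "grip": 1}, {"travel": [0, -0.03, 0], "twist": [0, 0, 0], "grip": 1}, {"travel": [0, 0, 0], "twist": [0, 0, 0], "grip": 1}, {"travel": [0, 0, 0], "twist": [0, 0, 0], "grip": 1}, {"travel": [0, 0, 0], "twist": [0, 0, 0], "grip": 1}]}}

```text
time_s: 43.82
tool_pos: [439.3, 203.4, 231.8]
orientation: [180.0, -0.0, 89.9]
contact_force: [0.8, -0.5, 0.4]
grip_width: 85.6
grasp_force: 0.0
```

```bash
python3 - <<'E'
from m import *
t=cams.capture("top");s=cams.capture("scene")
a=cv2.resize(t["img"][90:190,200:400,::-1],(600,300));b=cv2.resize(s["img"][140:340,200:400,::-1],(300,300));cv2.imwrite("pics/f5.png",np.hstack([a[:,:480],b]))
dz=dict(cream=14,green=69)
for c in(t,s):
    W=np.array(c["world_to_cam"]);f=200/np.tan(np.radians(c["fovy"]/2));Q={}
    for n,p in dict(cream=(617,205,69),green=(618,204,97)).items():
        q=W[:3]@np.array([*p,1]);Q[n]=(int(q[0]/q[2]*f+c["cx"]),int(q[1]/q[2]*f+c["cy"]))
    meas(c,Q,dz)
print(arm.observe()["time_s"])
E
```

```text
cream circ 604.6 208.5 d 50.0 cent [597.  210.1] px [242.4 149.9] 88
green circ 618.1 201.5 d 46.5 cent [618.  201.6] px [243.7 139.6] 236
cream circ 618.9 208.6 d 59.9 cent [624.7 221.5] px [335.9 278.9] 186
green circ 619.6 203.9 d 43.5 cent [619.3 204.4] px [332.5 265.9] 312
43.925
```

View pics/f5.png

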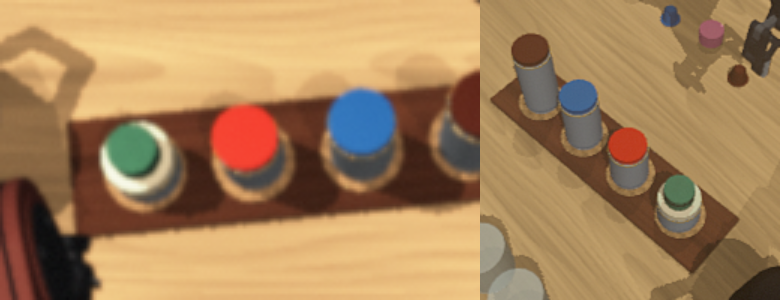

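Left panel: the tin (131,148) sits centred on the cream lid (140,158), and red, blue and brown follow along the row. Right panel: all stand upright and the gripper is clear. The tin and cream centres agree within about 2 mm.

```bash
python3 -c "
from station import arm
print(arm.finish_job())"
```

```text
the job is handed in; nothing more can be done
None
```

The job is handed in at about 44 s of the 107 s allowed, with no verdict returned; in the last pictures brown, blue, red and cream stand upright on coasters 4 to 1 (tallest at the coffee machine), each within about 4 mm of centre, with the green tin about 2 mm off centre on the cream lid and the gripper clear.

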